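# Lay out a pipe-stand fit-up on the welding table

### The job

On the dark base plate, stand the bare pipe stub midway between the yellow and blue stops, the red magnet block midway between pipe and yellow stop with its long side parallel to the stop's, both in line with the stops, and the copper bar straight behind the pipe (the side away from the robot), about 30 mm clear of it, long side parallel to the line from stop to stop. Only when these three stand in place, lay the green flange centrally on top of the pipe, hub up. Let go of everything and leave the brush, wire spool and white jar where they are.

Things in the scene. Friction and masses are not known exactly. Their poses are not given: they have to be found in the camera images.
- plate: Dark steel base plate fixed flat on the table, 180 mm (its x) by 360 mm (its y) by 8 mm thick. Origin at the centre of its underside, at table height, so its top is at +8 mm. Its y axis runs along its length, through both stops; its x axis points to the side away from the robot (within 0.3 rad of straight ahead).
- stop_yellow: Yellow end stop fixed on top of the plate near one end (either end), 150 mm from the plate's centre along its length and on its long centre line. Block 80 mm (x, parallel to the plate's x) by 40 mm (y) by 30 mm high with two 5 mm bolt heads on top. Origin at the centre of its underside, on the plate's top.
- stop_blue: Blue end stop, the same as the yellow one, on the opposite end of the plate: 300 mm between the centres of the two stops. Origin at the centre of its underside, on the plate's top.
- pipe_mid (a point): Bare light-grey metal pipe stub standing upright, open at both ends, 46 mm outer and 36 mm inner diameter, 50 mm high, about 0.25 kg. Point: its centre, half-way up (25 mm above its foot); z along its axis, up.
- magnet_mid (a point): Red magnet block (it exerts no pull here) with a round steel spot on top: 50 mm (its x) by 30 mm (its y) by 35 mm high, about 0.3 kg. Point: its centre, 17.5 mm above its foot; z up.
- bar_mid (a point): Copper backing bar: 50 mm (its x) by 24 mm (its y) by 35 mm high, about 0.36 kg. Point: its centre, 17.5 mm above its foot; z up.
- flange_mid (a point): Green flange lying hub up, 30 mm high in all: a disc of 64 mm diameter, 10 mm thick, with a round hub of 38 mm diameter rising 20 mm above it, to be gripped by the hub. Flat underside; the bore and bolt holes are only shown as black spots. About 0.3 kg. Point: on its axis, 15 mm above its underside (5 mm above the disc's top); z up.
- brush: Bystander: flat hand brush with a wooden handle lying on the table between the robot and the plate, 150 mm long, roughly crosswise (parallel to y). Origin at the underside, x along its length (handle to -x). Not to be moved.
- spool: Bystander: black wire spool (copper-coloured wire between its flanges) lying flat beyond the plate to the left, 100 mm diameter, 50 mm high. Origin at the centre of its underside. Not to be moved.
- can: Bystander: white jar with an orange cap standing beyond the plate to the right, 70 mm diameter, 85 mm high. Origin at the centre of its underside. Not to be moved.
Not all that is in view belongs to the job. Of the things shaped like the part that bears flange_mid, the green one is meant.

How it is judged (in metres and radians):
On the way, in this order (a step that is already met when the one before it is completed fails the run):
1. the pipe, the red magnet block and the copper bar stand in their places (x of pipe_mid in the frame of plate between -0.012 and 0.012 m and y of pipe_mid in the frame of plate between -0.012 and 0.012 m and z of pipe_mid in the frame of plate between 0.029 and 0.037 m and (angle between pipe_mid's own z axis and vertical below 0.1 rad or angle between pipe_mid's own z axis and vertical above 3.04 rad) and horizontal distance between magnet_mid and stop_yellow between 0.061 and 0.091 m and horizontal distance between magnet_mid and pipe_mid between 0.06 and 0.091 m and x of magnet_mid in the frame of plate between -0.013 and 0.013 m and z of magnet_mid in the frame of plate between 0.0215 and 0.0295 m and angle between each of magnet_mid, bar_mid's own z axis and vertical below 0.1 rad and angle between the x axis of magnet_mid and the x axis of plate, either way round below 0.2 rad and horizontal distance between bar_mid and pipe_mid between 0.051 and 0.079 m and x of bar_mid in the frame of plate between 0.045 and 0.09 m and y of bar_mid in the frame of plate between -0.016 and 0.016 m and z of bar_mid in the frame of plate between 0.0215 and 0.0295 m and angle between the x axis of bar_mid and the y axis of plate, either way round below 0.2 rad), for 0.2 s.
2. then the green flange lies centrally on the pipe (horizontal distance between flange_mid and pipe_mid below 0.008 m and z of flange_mid in the frame of plate between 0.069 and 0.077 m and angle between flange_mid's own z axis and vertical below 0.1 rad), for 0.2 s.
At the end, for the whole second after the job is handed in: On plate: pipe within 12 mm of mid-stops; magnet 61-91 mm from yellow stop, 60-91 from pipe (centres), within 13 of stop line; bar behind, centre 51-79 mm from pipe, within 16 sideways; both square within 0.2 rad. Flange hub up on pipe within 8 mm. All upright, released, at rest (all of step 1 and all of step 2 and linear speed of each of pipe, magnet, bar, flange below 0.01 m/s); the robot touches nothing.
It fails at once if the brush is disturbed (moved more than 20 mm) (distance of brush from where it was at the start of the episode above 0.02 m).
It fails at once if the wire spool is disturbed (moved more than 20 mm) (distance of spool from where it was at the start of the episode above 0.02 m).
It fails at once if the white jar is disturbed (moved more than 20 mm) (distance of can from where it was at the start of the episode above 0.02 m).
It also fails if it takes over 109 s, if anything falls off the work surface, if the arm or the gripper's body presses on something with over 40 N, if the wrist force passes 120 N, or if a joint passes its speed limit or range.

### The arm

A 7-joint arm with a two-finger parallel gripper is mounted at the origin on the work surface. World frame = base frame: x ahead of the robot, y to its left, z up, the work surface at z = 0. Lengths are in mm, angles in rad, forces in N, time in s.
With the tool pointing down it reaches from about 400 to 750 mm from the base axis. Payload 19.5 kg.
Tool frame: the origin (TCP) lies at the very end of the fingers, on their centre line; the grasp point (between the pads) lies 19 mm behind it; y points along the fingers, z is the direction in which the jaws open and shut, and the axes are right-handed (so a half turn about y gives the same grasp; the last joint's range is limited). The gripper opens to 85 mm and grips with 20 to 120 N. Pads are 22 mm wide; open, the fingers measure 114 mm over their backs; the gripper's body (76 mm by 85 mm) begins 54 mm behind the grasp point. The pads swing forward as they close: fully open they stand 13 mm farther back than shut.
Start: joints at [-1.326, 0.707, -0.028, 1.485, 0.022, 0.951, -0.075], TCP at [162.646, 551.49, 231.268] pointing down, gripper open.
Joint ranges: [-2.71, 2.71], [-0.32, 2.16], [-1.57, 1.52], [0, 2.45], [-1.46, 4.6], [0, 2.02], [-2.83, 2.83]. Speed limits (rad/s): [1.89, 1.89, 2.57, 2.57, 3.01, 3.01, 3.01].

### API

Orientations are given as a unit quaternion [w, x, y, z].
In Python, from workcell import read_state, get_image, calibration, close_job gives the robot as it stands.
- The arm moves only by the tool apply_moves, never from a script. Its argument "commands" is a list of rows, each a list of 5 numbers: the shift along the world's x, y, z normalised to -1 to 1, where 1 is 500 mm, then the turn about the world's z normalised to -1 to 1, where 1 is pi/4 rad, then the gripper's target within -1 to 1 (shut at 1, half-way at 0, fully open at -1). In form: [[x, y, z, spin, jaw], ...]. A call has 1 to 12 rows; each row shifts and turns the commanded pose from where the row before left it; what a row does not reach is not made up. A row lasts 1/8 s, in which the tool goes at most 62.5 mm and 10.7 degrees, less where a joint would pass 70% of its speed; a pose out of reach is approached as far as the arm can. A call with a number of a shift or a turn outside -1 to 1 is refused whole. A call with a gripper value outside its range is refused whole. The fingers move at their own pace and stop on an object; "grip_force" is the grip in N (left out, the last holds). Time passes only in rows, so rows that do not move let the fingers close. It gives the time, the measured TCP pose, the force and the opening at its end, in the units of the state.
- read_state(): the state, without advancing time (a new reading comes with each control period).
- get_image(name): name is "side" or "top" or "wrist"; returns (picture, depth): 480x640x3 uint8, red, green, blue; 480x640 float32, mm along the optical axis (not along the pixel's ray), 0 where there is no reading.
- calibration(name): a dict with "K" (3x3 intrinsics, pixels), "k1" (the pictures are not rectified: a ray, as slopes to the right and down, at radius r is drawn at 1 + k1 r^2 times it, then the intrinsics apply), "xyz" and "orientation" of the camera in the world. Camera axes: x right, y down, z forward; pixel columns grow to the right and rows downward; lengths in mm; the calibration is good to about 2 mm. A picture is of the moment at which its call begins: read the wrist's pose just before it. calibration takes no time and is no camera call; for the wrist camera it gives the pose at the moment of the call.
- close_job(): hands the job in, once; it reports no verdict.
The state is a dict: "time_s": time; "joint_positions": joint angles; "qd": joint speeds; "tau": joint torques, N m; "eef_pos": TCP position; "orientation": TCP orientation; "wrist_force": force on the tool from outside, world axes, zero at the start; "moment": the same for the moment, N m; "gripper_width": finger opening in mm.
Only numpy, scipy, OpenCV 4.12 (cv2) and the standard library are available. Lean on these libraries where they do the work, as an engineer would, in place of code of your own. Each camera call takes 0.05 s, during which the arm holds its last target. There are 200 camera calls.

## Working session

There is one attempt and no reset: what is moved stays moved. The work goes in short steps, Python scripts to look and compute and a tool call to move; the robot and the scene stay as the last step left them, time stands still between calls to the robot, and variables do not carry over. Pictures are saved under pics/ and viewed, about 12 in all and at most 16, crops included, and the job is handed in when it is done.

Besides the shell and the picture viewer there is one more tool, called after "Emit:" as name([rows], argument=value, ...), one row to a line, values as JSON. apply_moves: Moves the arm, as the interface text tells. Its arguments: {"type":"object","properties":{"commands":{"type":"array","items":{"type":"array","items":{"type":"number","minimum":-1,"maximum":1}}},"grip_force":{"type":"number"}},"required":["commands"]}

```bash
mkdir -p pics; python3 - <<'E'
from workcell import *
import cv2,numpy as np
for n in("top","side"):
    im,d=get_image(n); cv2.imwrite(f"pics/{n}0.png",im[:,:,::-1]); np.savez(f"{n}0.npz",im=im,d=d)
    print(n,calibration(n))
print(read_state())
E
```

```text
top {'K': array([[536.04745499,   0.        , 322.66499941],
       [  0.        , 536.04745499, 239.07499579],
       [  0.        ,   0.        ,   1.        ]]), 'k1': -0.050200873767620856, 'xyz': array([ 326.64847831,   66.83644935, 1166.01455407]), 'orientation': array([-0.05274437,  0.7065577 , -0.70276968,  0.06410177])}
side {'K': array([[445.46266896,   0.        , 322.02228733],
       [  0.        , 445.46266896, 242.16833501],
       [  0.        ,   0.        ,   1.        ]]), 'k1': 0.020488200201176022, 'xyz': array([ 458.78381557, -609.12083011,  726.66160294]), 'orientation': array([-0.37365538,  0.92632198, -0.04194446,  0.02345033])}
{'time_s': 0.1, 'joint_positions': array([-1.32572642,  0.70700836, -0.02760703,  1.48491745,  0.0220037 ,
        0.95092837, -0.07554881]), 'qd': array([-0.00100673, -0.00325566,  0.0011762 , -0.00229337, -0.00064147,
       -0.00058225,  0.00061865]), 'tau': array([ 1.80045463e-03, -8.84286547e+01,  1.23632915e+00, -2.36461008e+01,
        1.70124782e-02,  4.97540997e-03,  6.45439900e-05]), 'eef_pos': array([162.58249224, 551.29835901, 230.90111151]), 'orientation': array([-0.69951032,  0.70018477, -0.10109579,  0.10102593]), 'wrist_force': array([-0.2302512 , -0.46558057, -0.12407115]), 'moment': array([-0.01961336,  0.04409719,  0.03938967]), 'gripper_width': 85.42916571497706}
```

View pics/top0.png

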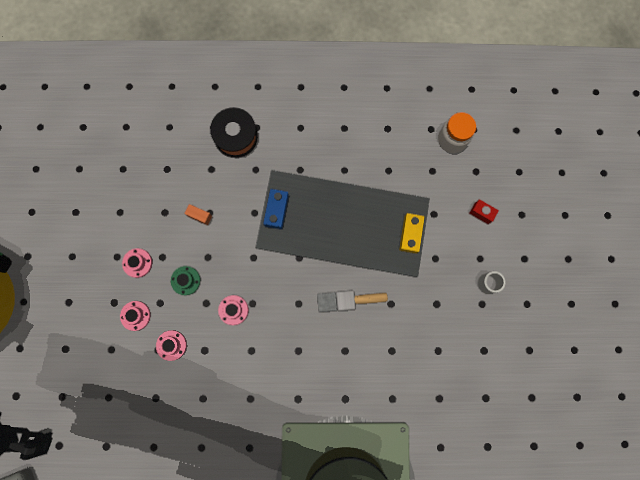

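View pics/side0.png

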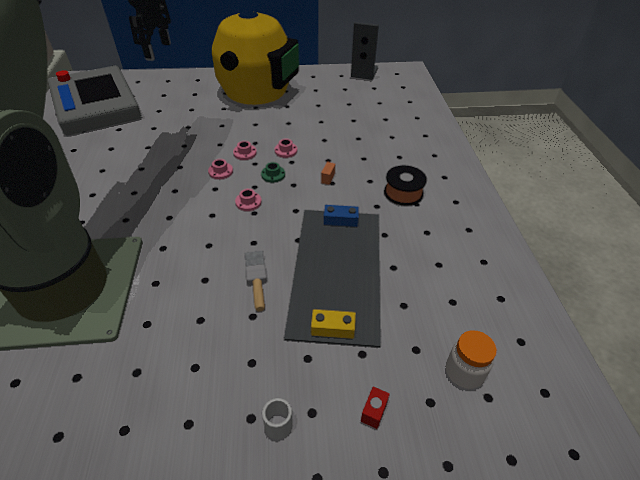

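The top view shows the blue stop at (275,208), yellow stop at (413,232), red block at (484,211), pipe at (493,282), copper bar at (198,214) and green flange at (185,280). The side view agrees.

```bash
cat > h.py <<'E'
import numpy as np,cv2
from workcell import *
from scipy.spatial.transform import Rotation as R
def rays(cal,uv):
    K=cal["K"]; uv=np.asarray(uv,float).reshape(-1,1,2)
    p=cv2.undistortPoints(uv,K,np.array([cal["k1"],0,0,0,0.])).reshape(-1,2)
    return np.c_[p,np.ones(len(p))]
def rot(cal):
    q=cal["orientation"]; return R.from_quat([q[1],q[2],q[3],q[0]]).as_matrix()
def plane(cal,uv,z):
    r=rays(cal,uv)@rot(cal).T; c=np.array(cal["xyz"])
    return c+r*((z-c[2])/r[:,2])[:,None]
def cloud(cal,d,m):
    v,u=np.nonzero(m&(d>0)); r=rays(cal,np.c_[u,v])
    return (r*d[v,u][:,None])@rot(cal).T+cal["xyz"], np.c_[u,v]
H=dict(red=((170,180,0,6),120),copper=((5,14),110),yellow=((20,32),150),blue=((105,120),130),green=((65,90),100))
def mask(im,name,box=None):
    hsv=cv2.cvtColor(im,cv2.COLOR_RGB2HSV).astype(int); h,s,v=hsv[...,0],hsv[...,1],hsv[...,2]
    rg,smin=H[name]; m=np.zeros(h.shape,bool)
    for a,b in zip(rg[::2],rg[1::2]): m|=(h>=a)&(h<=b)
    m&=(s>=smin)&(v>40)
    if box: b=np.zeros_like(m); b[box[1]:box[3],box[0]:box[2]]=1; m&=b
    n,l,st,_=cv2.connectedComponentsWithStats(m.astype(np.uint8))
    return l==1+np.argmax(st[1:,4]) if n>1 else m
E
python3 - <<'E'
from h import *
f=np.load("top0.npz"); im,d=f["im"],f["d"]; cal=calibration("top")
B=dict(red=(460,190,510,235),copper=(175,195,220,235),yellow=(390,200,435,260),blue=(255,180,295,235),green=(165,260,207,300))
HT=dict(red=35,copper=35,yellow=38,blue=38,green=10)
for n,b in B.items():
    m=mask(im,n,b); P,uv=cloud(cal,d,m)
    z=np.percentile(P[:,2],90); t=uv[P[:,2]>HT[n]-5]
    Q=plane(cal,t,HT[n])[:,:2]
    (c,s,a)=cv2.minAreaRect(Q.astype(np.float32))
    print(n,m.sum(),"z",z.round(1),"rect",np.round(c,1),np.round(s,1),round(a,1),"mean",Q.mean(0).round(1))
m=np.zeros(d.shape,bool); m[262:305,470:515]=1
P,uv=cloud(cal,d,m); t=P[:,2]>40; Q=plane(cal,uv[t],50)[:,:2].astype(np.float32)
print("pipe",P[t,2].mean(),cv2.minEnclosingCircle(Q),Q.mean(0))
m=np.zeros(d.shape,bool); m[262:305,165:207]=1
P,uv=cloud(cal,d,m); t=P[:,2]>24; Q=plane(cal,uv[t],30)[:,:2].astype(np.float32)
print("hub",P[t,2].mean(),cv2.minEnclosingCircle(Q),Q.mean(0))
# plate
m=(im.max(2)<80)&(im.min(2)>35); m[:165]=0;m[280:]=0;m[:,:250]=0;m[:,435:]=0
n,l,st,_=cv2.connectedComponentsWithStats(m.astype(np.uint8)); k=1+np.argmax(st[1:,4])
v,u=np.nonzero(l==k); Q=plane(cal,np.c_[u,v],8)[:,:2].astype(np.float32); print("plate",cv2.minAreaRect(Q))
E
```

```text
red 353 z 36.7 rect [ 581.2 -304.8] [49.6 31.7] 61.0 mean [ 580.8 -305.2]
copper 308 z 37.4 rect [570.2 320.8] [48.3 24.5] 65.6 mean [570.2 321. ]
yellow 679 z 40.4 rect [ 530.6 -143.3] [40.4 80.7] 80.2 mean [ 530.6 -143.3]
blue 627 z 40.6 rect [582.  151.1] [39.8 80.6] 80.2 mean [581.7 151.2]
green 482 z 31.3 rect [427.2 345.4] [58.4 61. ] 0.4 mean [427.1 344.3]
pipe 48.414477947188054 ((425.54736328125, -311.6553955078125), 24.203706741333008) [ 425.6595  -312.07788]
hub 30.389101199343642 ((428.68511962890625, 344.805419921875), 19.37874412536621) [428.59625 344.71872]
plate ((552.2264404296875, 4.083251953125), (358.7082214355469, 189.4296417236328), 80.10835266113281)
```

Emit:
apply_moves([
  [0.068,-0.0384,-0.0135,-0.0148,-1],
  [0.068,-0.0384,-0.0135,-0.0148,-1],
  [0.068,-0.0384,-0.0135,-0.0148,-1],
  [0.068,-0.0384,-0.0135,-0.0148,-1],
  [0.068,-0.0384,-0.0135,-0.0148,-1],
  [0.068,-0.0384,-0.0135,-0.0148,-1],
  [0.068,-0.0384,-0.0135,-0.0148,-1],
  [0.068,-0.0384,-0.0135,-0.0148,-1],
  [0.068,-0.0384,-0.0135,-0.0148,-1],
  [0.068,-0.0384,-0.0135,-0.0148,-1],
  [0.068,-0.0384,-0.0135,-0.0148,-1],
  [0,0,0,0,-1],
], grip_force=50)

```text
time_s: 1.6
eef_pos: [538.6, 337.7, 155.9]
orientation: [-0.691, 0.692, -0.147, 0.147]
wrist_force: [-1.4, -0.4, 0.1]
gripper_width: 84.9
```

Emit:
apply_moves([
  [0.0632,-0.0336,0,0,-1],
  [0,0,-0.06,0,-1],
  [0,0,-0.06,0,-1],
  [0,0,0,0,-1],
])

```text
time_s: 2.1
eef_pos: [566.9, 323.5, 95.4]
orientation: [-0.691, 0.693, -0.146, 0.144]
wrist_force: [-0.1, -0.1, 1.0]
gripper_width: 85.2
```

```bash
python3 - <<'E'
from h import *
cal=calibration("wrist"); im,d=get_image("wrist"); cv2.imwrite("pics/w1.png",im[:,:,::-1])
m=mask(im,"copper"); P,uv=cloud(cal,d,m); t=uv[P[:,2]>30]; Q=plane(cal,t,35)[:,:2].astype(np.float32)
print(cv2.minAreaRect(Q),np.percentile(P[:,2],[5,50,95]),read_state()["eef_pos"],cal["xyz"])
E
```

```text
((569.9949340820312, 321.5810852050781), (48.8848991394043, 24.78728485107422), 66.35122680664062) [ 8.40025706 34.24747011 35.50681807] [567.72538331 323.84270681  97.08692636] [493.34215961 356.58103519 237.86217551]
```

View pics/w1.png

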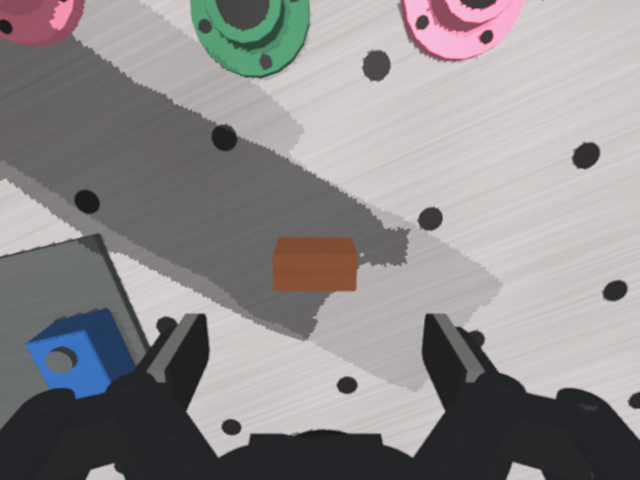

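The wrist view shows the bar at (315,265), squarely between the fingers. Its measured position agrees with the top view to within 1 mm.

Emit:
apply_moves([
  [0.0045,-0.0045,-0.045,0,-1],
  [0,0,-0.045,0,-1],
  [0,0,-0.045,0,-1],
  [0,0,-0.045,0,-1],
  [0,0,0,0,-1],
  [0,0,0,0,1],
  [0,0,0,0,1],
  [0,0,0,0,1],
  [0,0,0,0,1],
  [0,0,0,0,1],
  [0,0,0,0,1],
])

```text
time_s: 3.52
eef_pos: [570.9, 321.4, 8.2]
orientation: [0.692, -0.692, 0.145, -0.146]
wrist_force: [-2.1, -1.3, 8.8]
gripper_width: 49.0
```

Emit:
apply_moves([
  [0,0,0.06,0,1],
  [0,0,0.06,0,1],
  [0,0,0.06,0,1],
  [0.011,-0.073,0,0.0348,1],
  [0.011,-0.073,0,0.0348,1],
  [0.011,-0.073,0,0.0348,1],
  [0.011,-0.073,0,0.0348,1],
  [0.011,-0.073,0,0.0348,1],
  [0.011,-0.073,0,0.0348,1],
  [0.011,-0.073,0,0.0348,1],
  [0.011,-0.073,0,0.0348,1],
  [0.011,-0.073,0,0.0348,1],
])

```text
time_s: 5.03
eef_pos: [620.2, -8.5, 97.5]
orientation: [-0.705, 0.705, -0.059, 0.059]
wrist_force: [0.2, 0.2, -2.5]
gripper_width: 49.2
```

Emit:
apply_moves([
  [0,0,0,0,1],
  [0,0,0,0,1],
])

```text
time_s: 5.28
eef_pos: [620.0, -6.7, 97.3]
orientation: [0.705, -0.704, 0.06, -0.06]
wrist_force: [0.1, -0.3, -2.0]
gripper_width: 49.3
```

Emit:
apply_moves([
  [0,0,-0.05,0,1],
  [0,0,-0.05,0,1],
  [0,0,-0.04,0,1],
  [0,0,-0.016,0,1],
  [0,0,-0.004,0,1],
  [0,0,0,0,1],
])

```text
time_s: 6.02
eef_pos: [620.3, -7.2, 17.6]
orientation: [0.705, -0.705, 0.059, -0.06]
wrist_force: [0.3, -0.2, -1.8]
gripper_width: 49.1
```

Emit:
apply_moves([
  [0,0,-0.003,0,1],
  [0,0,0,0,-1],
  [0,0,0,0,-1],
  [0,0,0,0,-1],
  [0,0,0,0,-1],
  [0,0,0.06,0,-1],
  [0,0,0.08,0,-1],
  [0,0,0.06,0,-1],
  [-0.04,-0.061,0,0,-1],
  [-0.04,-0.061,0,0,-1],
  [-0.04,-0.061,0,0,-1],
  [-0.04,-0.061,0,0,-1],
])

```text
time_s: 7.52
eef_pos: [539.3, -130.2, 115.6]
orientation: [-0.705, 0.705, -0.059, 0.06]
wrist_force: [0.1, 0.1, 0.4]
gripper_width: 85.0
```

Emit:
apply_moves([
  [-0.04,-0.061,0,0,-1],
  [-0.04,-0.061,0,0,-1],
  [-0.04,-0.061,0,0,-1],
  [-0.04,-0.061,0,0,-1],
  [-0.04,-0.061,0,0,-1],
  [-0.0294,-0.0604,0,0,-1],
  [0,0,0,0,-1],
  [0,0,0,0,-1],
])

```text
time_s: 8.52
eef_pos: [425.7, -311.4, 115.5]
orientation: [0.705, -0.704, 0.059, -0.06]
wrist_force: [-0.8, 0.7, 0.5]
gripper_width: 85.5
```

```bash
python3 - <<'E'
from h import *
cal=calibration("wrist"); im,d=get_image("wrist"); cv2.imwrite("pics/w2.png",im[:,:,::-1])
P,uv=cloud(cal,d,np.ones(d.shape,bool)); t=(P[:,2]>44)&(P[:,2]<56)&(np.hypot(P[:,0]-425.6,P[:,1]+312)<40); Q=plane(cal,uv[t],50)[:,:2].astype(np.float32)
print(t.sum(),cv2.minEnclosingCircle(Q),read_state()["eef_pos"])
im,d=get_image("top"); cal=calibration("top")
m=mask(im,"copper",(300,150,400,260)); P,uv=cloud(cal,d,m); print(P[:,2].max());Q=plane(cal,uv[P[:,2]>38],43)[:,:2].astype(np.float32)
print("bar",cv2.minAreaRect(Q))
E
```

```text
1937 ((423.4930114746094, -313.5290222167969), 23.272220611572266) [ 425.85054246 -311.11128896  115.57219996]
49.3699503111784
bar ((619.5029907226562, -6.208881378173828), (49.70552062988281, 24.536998748779297), 80.74325561523438)
```

Emit:
apply_moves([
  [-0.003,-0.003,-0.06,0,-1],
  [0,0,-0.06,0,-1],
  [0,0,-0.06,0,-1],
  [0,0,-0.039,0,-1],
  [0,0,0,0,-1],
  [0,0,0,0,1],
  [0,0,0,0,1],
  [0,0,0,0,1],
  [0,0,0,0,1],
  [0,0,0,0,1],
  [0,0,0,0,1],
])

```text
time_s: 10.0
eef_pos: [424.2, -313.6, 7.0]
orientation: [-0.704, 0.705, -0.059, 0.06]
wrist_force: [-1.2, 0.7, 12.2]
gripper_width: 44.9
```

Emit:
apply_moves([
  [0,0,0.06,0,1],
  [0,0,0.08,0,1],
  [0,0,0.06,0,1],
  [0.033,0.0794,0,0,1],
  [0.033,0.0794,0,0,1],
  [0.033,0.0794,0,0,1],
  [0.033,0.0794,0,0,1],
  [0.033,0.0794,0,0,1],
  [0.033,0.0794,0,0,1],
  [0.033,0.0794,0,0,1],
  [0.033,0.0794,0,0,1],
  [0,0,0,0,1],
])

```text
time_s: 11.5
eef_pos: [556.4, 7.6, 106.2]
orientation: [0.705, -0.704, 0.058, -0.058]
wrist_force: [-1.2, -0.1, -2.7]
gripper_width: 44.8
```

Emit:
apply_moves([
  [0,0,-0.05,0,1],
  [0,0,-0.05,0,1],
  [0,0,-0.05,0,1],
  [0,0,-0.026,0,1],
  [0,0,0,0,1],
  [0,0,0,0,1],
])

```text
time_s: 12.25
eef_pos: [556.2, 4.0, 18.9]
orientation: [0.705, -0.705, 0.059, -0.06]
wrist_force: [-0.6, 0.8, -3.5]
gripper_width: 44.6
```

Emit:
apply_moves([
  [0,0,-0.004,0,1],
  [0,0,-0.0035,0,1],
  [0,0,0,0,1],
  [0,0,0,0,-1],
  [0,0,0,0,-1],
  [0,0,0,0,-1],
  [0,0,0,0,-1],
  [0,0,0.05,0,-1],
  [0,0,0.08,0,-1],
  [0,0,0.07,0,-1],
])

```text
time_s: 13.5
eef_pos: [555.7, 4.1, 115.6]
orientation: [-0.705, 0.705, -0.06, 0.06]
wrist_force: [-0.1, -0.6, -0.2]
gripper_width: 85.2
```

Emit:
apply_moves([
  [0.0062,-0.0773,0,-0.0534,-1],
  [0.0062,-0.0773,0,-0.0534,-1],
  [0.0062,-0.0773,0,-0.0534,-1],
  [0.0062,-0.0773,0,-0.0534,-1],
  [0.0062,-0.0773,0,-0.0534,-1],
  [0.0062,-0.0773,0,-0.0534,-1],
  [0.0062,-0.0773,0,-0.0534,-1],
  [0.0062,-0.0773,0,-0.0534,-1],
  [0,0,0,0,-1],
  [0,0,0,0,-1],
])

```text
time_s: 14.75
eef_pos: [580.6, -304.4, 114.1]
orientation: [0.685, -0.685, 0.176, -0.176]
wrist_force: [-0.5, 0.5, -0.3]
gripper_width: 85.4
```

```bash
python3 - <<'E'
from h import *
cal=calibration("wrist"); im,d=get_image("wrist"); cv2.imwrite("pics/w3.png",im[:,:,::-1])
m=mask(im,"red"); m=cv2.morphologyEx(m.astype(np.uint8),cv2.MORPH_CLOSE,np.ones((5,5)))>0
P,uv=cloud(cal,d,m); t=uv[P[:,2]>30]; Q=plane(cal,t,35)[:,:2].astype(np.float32)
print(cv2.minAreaRect(Q),read_state()["eef_pos"],read_state()["orientation"])
im,d=get_image("top"); cal=calibration("top"); cv2.imwrite("pics/t3.png",im[:,:,::-1])
P,uv=cloud(cal,d,np.ones(d.shape,bool)); t=(P[:,2]>50)&(P[:,2]<66)&(np.hypot(P[:,0]-556,P[:,1]-4)<40); Q=plane(cal,uv[t],58)[:,:2].astype(np.float32)
print("pipe",t.sum(),cv2.minEnclosingCircle(Q))
E
```

```text
((580.9603271484375, -306.2695617675781), (48.997467041015625, 30.648975372314453), 59.57767105102539) [ 580.79092615 -304.02921706  114.24602192] [ 0.68505263 -0.68468168  0.17601611 -0.17587559]
pipe 165 ((554.214111328125, 5.305954456329346), 23.55929183959961)
```

Emit:
apply_moves([
  [0,-0.003,-0.06,-0.015,-1],
  [0,0,-0.06,0,-1],
  [0,0,-0.06,0,-1],
  [0,0,-0.036,0,-1],
  [0,0,0,0,-1],
  [0,0,0,0,1],
  [0,0,0,0,1],
  [0,0,0,0,1],
  [0,0,0,0,1],
  [0,0,0,0,1],
  [0,0,0,0,1],
])

```text
time_s: 16.23
eef_pos: [581.1, -306.8, 7.5]
orientation: [-0.684, 0.684, -0.18, 0.181]
wrist_force: [-0.8, 0.5, 7.4]
gripper_width: 49.2
```

Emit:
apply_moves([
  [0,0,0.06,0,1],
  [0,0,0.08,0,1],
  [0,0,0.06,0,1],
  [-0.0085,0.0527,0,-0.174,1],
  [-0.0085,0.0527,0,-0.174,1],
  [-0.0085,0.0527,0,-0.174,1],
  [-0.0085,0.0527,0,-0.174,1],
  [-0.0085,0.0527,0,-0.174,1],
  [-0.0085,0.0527,0,-0.174,1],
  [-0.0085,0.0527,0,-0.174,1],
  [-0.0085,0.0527,0,-0.174,1],
  [-0.0085,0.0527,0,-0.174,1],
])

```text
time_s: 17.73
eef_pos: [542.3, -68.4, 106.8]
orientation: [-0.453, 0.453, -0.543, 0.543]
wrist_force: [-0.6, -0.7, -3.0]
gripper_width: 48.8
```

Emit:
apply_moves([
  [0,0,0,0,1],
  [0,0,0,0,1],
  [0,0,0,0,1],
])

```text
time_s: 18.1
eef_pos: [542.4, -70.3, 106.4]
orientation: [-0.454, 0.454, -0.542, 0.542]
wrist_force: [0.0, -0.3, -3.2]
gripper_width: 48.8
```

Emit:
apply_moves([
  [0,0.001,-0.06,0,1],
  [0,0,-0.06,0,1],
  [0,0,-0.04,0,1],
  [0,0,-0.016,0,1],
  [0,0,-0.004,0,1],
  [0,0,0,0,1],
])

```text
time_s: 18.85
eef_pos: [542.7, -69.1, 16.9]
orientation: [-0.455, 0.454, -0.542, 0.542]
wrist_force: [-0.2, 0.0, -3.5]
gripper_width: 49.3
```

Emit:
apply_moves([
  [0,0,-0.0025,0,1],
  [0,0,0,0,1],
  [0,0,0,0,-1],
  [0,0,0,0,-1],
  [0,0,0,0,-1],
  [0,0,0,0,-1],
  [0,0,0.06,0,-1],
  [0,0,0.08,0,-1],
  [0,0,0.08,0,-1],
  [0,0,0,0,-1],
])

```text
time_s: 20.1
eef_pos: [543.4, -69.0, 127.4]
orientation: [-0.455, 0.453, -0.541, 0.543]
wrist_force: [0.5, -1.0, -1.0]
gripper_width: 85.1
```

Emit:
apply_moves([
  [-0.0228,0.0828,0,0.0778,-1],
  [-0.0228,0.0828,0,0.0778,-1],
  [-0.0228,0.0828,0,0.0778,-1],
  [-0.0228,0.0828,0,0.0778,-1],
  [-0.0228,0.0828,0,0.0778,-1],
  [-0.0228,0.0828,0,0.0778,-1],
  [-0.0228,0.0828,0,0.0778,-1],
  [-0.0228,0.0828,0,0.0778,-1],
  [-0.0228,0.0828,0,0.0778,-1],
  [-0.0228,0.0828,0,0.0778,-1],
  [0,0,0,0,-1],
  [0,0,0,0,-1],
])

```text
time_s: 21.6
eef_pos: [428.4, 344.2, 124.5]
orientation: [-0.596, 0.597, -0.38, 0.38]
wrist_force: [0.6, -0.5, 0.1]
gripper_width: 85.0
```

```bash
python3 - <<'E'
from h import *
cal=calibration("wrist"); im,d=get_image("wrist"); cv2.imwrite("pics/w4.png",im[:,:,::-1])
P,uv=cloud(cal,d,np.ones(d.shape,bool)); t=(P[:,2]>26)&(P[:,2]<36)&(np.hypot(P[:,0]-428.6,P[:,1]-344.7)<40); Q=plane(cal,uv[t],30)[:,:2].astype(np.float32)
s=read_state();print("hub",t.sum(),cv2.minEnclosingCircle(Q),s["eef_pos"],s["orientation"])
im,d=get_image("top"); cal=calibration("top"); cv2.imwrite("pics/t4.png",im[150:300,230:450,::-1].repeat(3,0).repeat(3,1))
P,uv=cloud(cal,d,np.ones(d.shape,bool)); t=(P[:,2]>50)&(P[:,2]<66)&(np.hypot(P[:,0]-556,P[:,1]-4)<40); Q=plane(cal,uv[t],58)[:,:2].astype(np.float32)
print("pipe",t.sum(),cv2.minEnclosingCircle(Q))
for n in("red","copper"):
    m=mask(im,n,(300,150,400,260));m=cv2.morphologyEx(m.astype(np.uint8),cv2.MORPH_CLOSE,np.ones((5,5)))>0
    P,uv=cloud(cal,d,m);Q=plane(cal,uv[P[:,2]>38],43)[:,:2].astype(np.float32);print(n,cv2.minAreaRect(Q))
E
```

```text
hub 2338 ((428.4720764160156, 346.71868896484375), 19.253036499023438) [428.68252577 343.96968791 124.6843149 ] [-0.59562568  0.59631609 -0.38047371  0.38062702]
pipe 164 ((554.214111328125, 5.305954456329346), 23.55929183959961)
red ((540.8428955078125, -69.09162139892578), (30.00364875793457, 50.45405960083008), 79.24939727783203)
copper ((619.3245239257812, -6.179790496826172), (49.70552062988281, 24.898698806762695), 80.74325561523438)
```

View pics/w4.png

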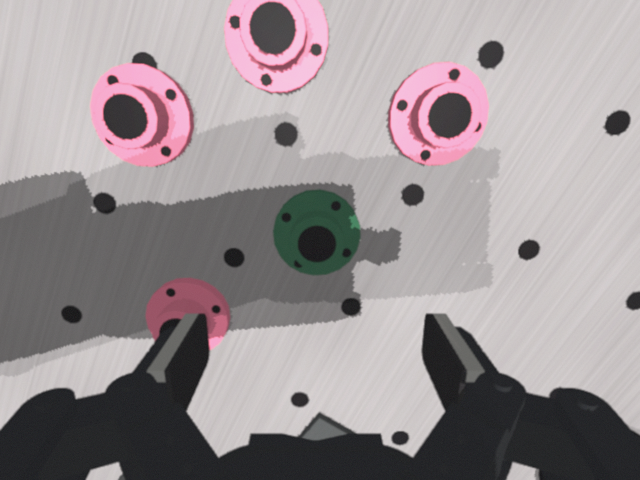

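View pics/t4.png

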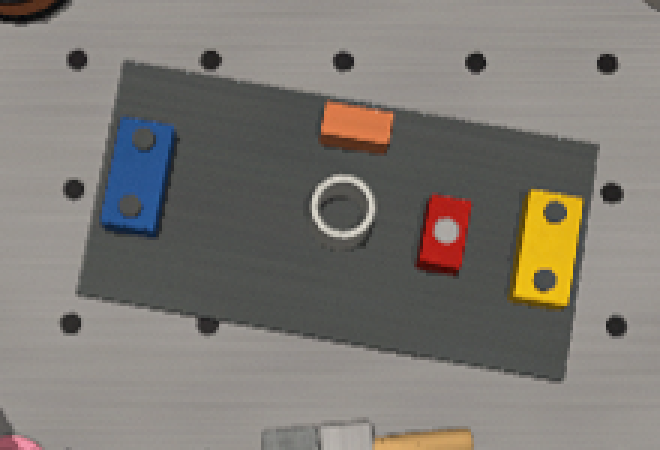

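The wrist view shows the green flange at (316,232), between the jaws and clear of the pink ones. The top view shows pipe, magnet and bar standing properly. I'll grip the hub twice, 90° apart, so it is centred on both axes.

Emit:
apply_moves([
  [0,0.0022,-0.06,0,-1],
  [0,0,-0.06,0,-1],
  [0,0,-0.06,0,-1],
  [0,0,-0.043,0,-1],
  [0,0,0,0,-1],
  [0,0,0,0,1],
  [0,0,0,0,1],
  [0,0,0,0,1],
  [0,0,0,0,1],
  [0,0,0,0,1],
  [0,0,0,0,1],
], grip_force=25)

```text
time_s: 23.08
eef_pos: [428.5, 346.3, 14.3]
orientation: [0.597, -0.596, 0.38, -0.38]
wrist_force: [-1.6, -1.2, 10.7]
gripper_width: 37.1
```

Emit:
apply_moves([
  [0,0,0,0,-1],
  [0,0,0,0,-1],
  [0,0,0,0,-1],
  [0,0,0,0.222,-1],
  [0,0,0,0.222,-1],
  [0,0,0,0.222,-1],
  [0,0,0,0.222,-1],
  [0,0,0,0.222,-1],
  [0,0,0,0.222,-1],
  [0,0,0,0.222,-1],
  [0,0,0,0.222,-1],
  [0,0,0,0.222,-1],
])

```text
time_s: 24.58
eef_pos: [428.4, 346.1, 13.5]
orientation: [-0.69, 0.69, 0.154, -0.154]
wrist_force: [-0.3, 0.5, -0.6]
gripper_width: 85.1
```

Emit:
apply_moves([
  [0,0,0,0,-1],
  [0,0,0,0,-1],
  [0,0,0,0,1],
  [0,0,0,0,1],
  [0,0,0,0,1],
  [0,0,0,0,1],
  [0,0,0,0,1],
  [0,0,0,0,1],
  [0,0,0,0,1],
], grip_force=50)

```text
time_s: 25.7
eef_pos: [428.3, 346.2, 13.8]
orientation: [-0.69, 0.691, 0.152, -0.152]
wrist_force: [-2.2, -1.5, 7.7]
gripper_width: 36.4
```

Emit:
apply_moves([
  [0,0,0.06,0,1],
  [0,0,0.08,0,1],
  [0,0,0.08,0,1],
  [0.0284,-0.076,0,0,1],
  [0.0284,-0.076,0,0,1],
  [0.0284,-0.076,0,0,1],
  [0.0284,-0.076,0,0,1],
  [0.0284,-0.076,0,0,1],
  [0.0284,-0.076,0,0,1],
  [0.0284,-0.076,0,0,1],
  [0.0284,-0.076,0,0,1],
  [0.0284,-0.076,0,0,1],
])

```text
time_s: 27.2
eef_pos: [556.3, 2.9, 123.3]
orientation: [0.691, -0.691, -0.152, 0.152]
wrist_force: [0.7, 0.1, -4.5]
gripper_width: 36.0
```

Emit:
apply_moves([
  [0,0,0,0,1],
  [0,0,0,0,1],
  [0,0,0,0,1],
])

```text
time_s: 27.58
eef_pos: [555.9, 5.2, 123.5]
orientation: [0.69, -0.69, -0.153, 0.153]
wrist_force: [-0.1, -0.2, -3.3]
gripper_width: 36.4
```

```bash
python3 - <<'E'
from h import *
im,_=get_image("wrist"); im2,_=get_image("side")
cv2.imwrite("pics/w5.png",np.hstack([cv2.resize(im,(400,300)),cv2.resize(im2[150:390,220:540],(400,300))])[:,:,::-1])
E
```

```text
(no output)
```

View pics/w5.png

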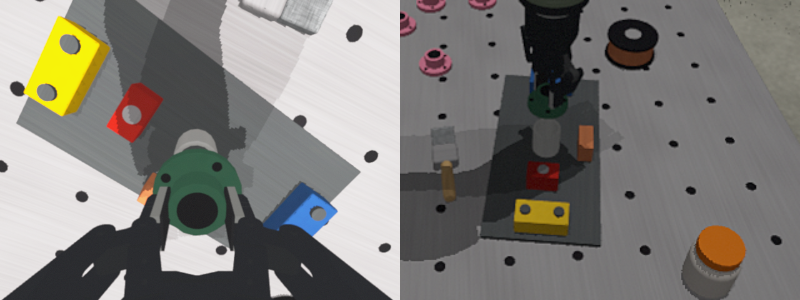

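The flange is held level above the pipe, and the pipe and all other pieces are untouched. Lowering now.

Emit:
apply_moves([
  [0,-0.002,-0.04,0,1],
  [0,0,-0.04,0,1],
  [0,0,-0.014,0,1],
  [0,0,-0.006,0,1],
  [0,0,0,0,1],
  [0,0,0,0,1],
])

```text
time_s: 28.42
eef_pos: [556.4, 3.2, 74.0]
orientation: [-0.69, 0.691, 0.153, -0.152]
wrist_force: [-0.7, 0.3, -4.2]
gripper_width: 35.6
```

Emit:
apply_moves([
  [0,0.0012,-0.002,0,1],
  [0,0,-0.0024,0,1],
  [0,0,0,0,1],
])

```text
time_s: 28.8
eef_pos: [556.3, 3.9, 71.8]
orientation: [-0.69, 0.691, 0.153, -0.152]
wrist_force: [-1.8, 0.5, 6.8]
gripper_width: 36.0
```

Contact: the wrist force changed from -4 to +7 N. Releasing and backing off.

Emit:
apply_moves([
  [0,0,0,0,0.6],
  [0,0,0,0,-0.5],
  [0,0,0,0,-1],
  [0,0,0,0,-1],
  [0,0,0,0,-1],
  [0,0,0.04,0,-1],
  [0,0,0.08,0,-1],
  [0,0,0.08,0,-1],
  [-0.06,0.08,0.04,0,-1],
  [-0.06,0.08,0.04,0,-1],
  [-0.06,0.08,0,0,-1],
  [-0.06,0.08,0,0,-1],
])

```text
time_s: 30.3
eef_pos: [435.2, 164.9, 211.6]
orientation: [0.691, -0.691, -0.153, 0.152]
wrist_force: [1.4, 1.0, 0.1]
gripper_width: 85.2
```

Emit:
apply_moves([
  [0,0.1,0,0,-1],
  [0,0.1,0,0,-1],
  [0,0,0,0,-1],
  [0,0,0,0,-1],
])

```text
time_s: 30.8
eef_pos: [436.1, 263.3, 211.2]
orientation: [-0.69, 0.691, 0.152, -0.152]
wrist_force: [0.4, -0.5, 0.2]
gripper_width: 85.3
```

```bash
python3 - <<'E'
from h import *
im2,_=get_image("side"); im,d=get_image("top"); cal=calibration("top")
cv2.imwrite("pics/f.png",np.hstack([cv2.resize(im[130:325,200:460],(400,300)),cv2.resize(im2[150:390,220:540],(400,300))])[:,:,::-1])
P,uv=cloud(cal,d,np.ones(d.shape,bool)); r=np.hypot(P[:,0]-556,P[:,1]-4)<60
t=(P[:,2]>80)&(P[:,2]<96)&r; print("hub",P[t,2].mean(),cv2.minEnclosingCircle(plane(cal,uv[t],88)[:,:2].astype(np.float32)))
t=(P[:,2]>62)&(P[:,2]<96)&r; print("disc",cv2.minEnclosingCircle(plane(cal,uv[t],68)[:,:2].astype(np.float32)))
t=(P[:,2]>62)&(P[:,2]<75)&r; print("disc z",P[t,2].mean(),np.linalg.lstsq(np.c_[P[t,:2],np.ones(t.sum())],P[t,2],rcond=None)[0][:2])
for n in("red","copper"):
    m=mask(im,n,(300,150,400,260));m=cv2.morphologyEx(m.astype(np.uint8),cv2.MORPH_CLOSE,np.ones((5,5)))>0
    P,uv=cloud(cal,d,m);Q=plane(cal,uv[P[:,2]>38],43)[:,:2].astype(np.float32);print(n,cv2.minAreaRect(Q))
E
```

```text
hub 87.88789644112026 ((554.5714721679688, 5.687688827514648), 19.55140495300293)
disc ((554.9198608398438, 5.041633129119873), 31.98830223083496)
disc z 67.8610499523461 [-0.00416543 -0.00170702]
red ((541.0574340820312, -69.03412628173828), (30.18572425842285, 50.07832717895508), 78.91239166259766)
copper ((618.9631958007812, -6.120901107788086), (49.70552062988281, 25.630870819091797), 80.74325561523438)
```

View pics/f.png

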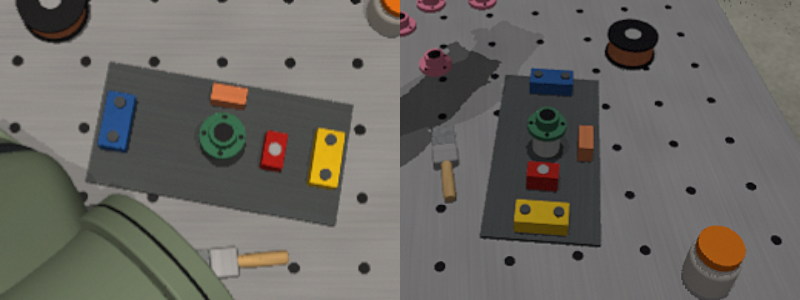

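The flange lies level and centred on the pipe, and every other piece is in place. The arm is clear of everything.

```bash
python3 -c "from workcell import *; print(close_job())"
```

```text
the job is handed in; nothing more can be done
None
```

I placed the copper bar, the pipe and the red magnet on the plate. I then laid the green flange on the pipe hub up, let go, and handed the job in at about 31 s of the 109 s allowed.

The last measurements were from the top camera; the pipe was measured just before the flange covered it:

| Part | Measured | Allowed |
|---|---|---|
| Pipe from mid-stops | about 2.5 mm | 12 mm |
| Magnet to yellow stop | about 75 mm | 61–91 mm |
| Magnet to pipe | about 76 mm | 60–91 mm |
| Magnet angle | within 0.02 rad of square | 0.2 rad |
| Bar to pipe | about 66 mm | 51–79 mm |
| Bar angle | within 0.02 rad of parallel | 0.2 rad |
| Flange to pipe axis | within about 1 mm | 8 mm |

The flange lies level, with its disc top at 67.9 mm and its hub top at 87.9 mm, against 68 and 88 mm expected.

The brush, spool and jar showed no movement in the last pictures, but I did not measure them. No check failed. The only disagreement was a steady offset of about 2 mm between the top camera and the robot's own position, which is within the stated calibration accuracy.

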